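Throw off the pawl of the bottle lift and lower the bottle

TASK

The bottle lift stands raised, held up by its ratchet pawl. Take the release rod, put its steel end under the pawl and flick the pawl up and over until it lies back away from the toothed rack (do not touch the pawl with the fingers); then press the lift gently all the way down by its knob with the bottle still standing on it, and leave the rod lying on the worktop and the other things as they are.

Things in the scene. Friction and masses are not known exactly. Their poses are not given: they have to be found in the camera images.
- stand: Bottle lift, fixed to the worktop: grey base plate 130 (x) x 280 (y) x 12 mm with a square post. Origin: centre of the base plate's underside; z up, -x is its front, +y the platform side (robot's left), -y the pawl side. On the post a square aluminium sleeve (50 x 50 mm) slides up and down, carrying the platform with the bottle at +y, a toothed rack (triangular teeth, 8 mm deep, 16 mm apart, tooth tips 38 mm from the post's axis) on the -y face and a black knob on top.
- lift (a joint): Height of the sleeve above its lowest position, m: 0 = fully down, at most 0.095; starts at about 0.073. The slide is stiff: it stays where it is left and, with the pawl off, needs about 4 to 9 N downward plus 30 N per m/s. With the pawl engaged it sinks at most one tooth (16 mm) and then locks.
- knob_top (a point): Top centre of the black round knob (44 mm wide, 22 mm high) on the sleeve, where it is pressed down; 198 mm above the worktop when the lift is fully down and higher by the lift's value when raised. Nothing else on the lift is as high.
- pawl (a joint): Angle of the pawl, rad: about 0 to 0.1 when its tip lies in the rack (it then leans from the pivot towards the post, 46 degrees above horizontal at 0), growing as it is lifted and thrown outwards; upright at 0.77, beyond which it falls by its own weight to its stop at 1.55. Weighs 95 g; free moving.
- pawl_pivot (a point): Centre of the pawl's hinge pin, in a fork on the base plate, at (0, -105, 45) mm of the stand's frame; axes as the stand's. The pawl turns about the x axis. Fork and pin measure 44 mm along x and reach 13 mm from the hinge axis. A black stop post, 10 mm thick and 59 mm high, stands 24 mm outward of it.
- pawl_arm: The pawl: dark steel bar, 16 mm wide along x (22 mm near the tip) and 11 mm thick, from the hinge to a round tip 100 mm from it; it lies in the stand's plane x = 0. Under it, between hinge and rack, is an open gap that can be entered along x from the front. Origin on the hinge axis; this body turns with the pawl: at pawl value 0 its axes are those of the stand and the bar points along (0, cos 46, sin 46 degrees).
- rod_grip (a point): Release rod, loose, lying flat on the worktop, 170 mm long along its own x. This point is 9 mm above its underside, in its black handle: 90 mm long, 18 x 18 mm square, from x = -60 to +30 mm; from there a steel rod of 10 mm diameter runs on to x = +110 mm. 90 g, balanced about at this point.
- bottle_mid (a point): White bottle with a cap, 56 mm wide and 150 mm tall, 140 to 280 g, standing loose on the platform; point half-way up on its axis, z along its axis.
- platform_top (a point): Centre of the platform's upper face (92 x 92 mm inside, with a rim 11 mm high); 23 mm above the worktop when the lift is fully down.
- timer: Bystander: small white lab timer, 58 x 64 x 21 mm, loose on the worktop, origin under its centre.
- slide_case: Bystander: grey slide box, 89 x 98 x 34 mm, loose on the worktop, origin under its centre.
Not all that is in view belongs to the job. What is shaped like the part that bears bottle_mid but blue or pink is not meant.

How it is judged:
By the outcome, as a careful person would: the job done as asked, in the order asked, and still so for the second after the job is handed in, with the robot touching nothing.
It also fails if it takes over 61 s, if anything falls off the work surface, if the arm or the gripper's body presses on something with over 40 N, if the wrist force passes 120 N, or if a joint passes its speed limit or range.

ROBOT

A 7-joint arm with a two-finger parallel gripper is mounted at the origin on a cart in front of the work surface, level with it; the furniture and walls round the work are solid. World frame = base frame: x ahead of the robot, y to its left, z up, the work surface at z = 0. Lengths are in mm, angles in rad, forces in N, time in s.
With the tool pointing down it reaches from about 425 to 875 mm from the base axis. Payload 4.7 kg.
Tool frame: the origin (TCP) lies on the front face of the gripper's body, between the roots of the fingers; the fingertips stand 73 mm ahead of it and the grasp point (between the pads) lies 54 mm ahead of it (grasp_offset is the distance from the TCP to the grasp point, in mm); z points along the fingers, y is the line along which they close (so a half turn about z gives the same grasp; the last joint's range is limited). The gripper opens to 85 mm and grips with 20 to 120 N. Pads are 22 mm wide; open, the fingers measure 114 mm over their backs; the gripper's body (76 mm by 85 mm) begins 54 mm behind the grasp point. The pads swing forward as they close: fully open they stand 13 mm farther back than shut.
Start: joints at [-1.24, 0.321, -0.07, 1.45, 0.023, 1.371, -0.057], TCP at [202.515, 617.661, 303.949] pointing down, gripper open.
Joint ranges: [-2.86, 2.86], [-0.3, 2.09], [-1.38, 1.24], [0.06, 2.45], [-1.56, 4.7], [0.09, 2.05], [-2.69, 2.69]. Speed limits (rad/s): [2.57, 2.57, 3.14, 3.14, 3.14, 3.14, 3.14].

INTERFACE

Orientations are given as a rotation vector (axis times angle).
In Python, from plant import observe, grab_frame, close_job, grasp_offset gives the robot as it stands.
- The arm moves only by the tool servo_tool, never from a script. Its argument "plan" is a list of rows, each an object of numbers: "dx", "dy", "dz": the shift along the world's x, y, z in units of 25 mm (1.0 is 25 mm); "wx", "wy", "wz": the turn, a rotation vector about the world's x, y, z in units of 8 degrees (1.0 is 8 degrees); "hand": the opening, from 0 (shut) to 1 (fully open). A call has 1 to 20 rows; each row shifts and turns the commanded pose from where the row before left it; what a row does not reach is not made up. A row lasts 1/8 s, in which the tool goes at most 62.5 mm and 10.7 degrees, less where a joint would pass 70% of its speed; a pose out of reach is approached as far as the arm can. A call is refused whole if a number of a shift passes 1 or a number of a turn 1, either way. A call with a gripper value outside its range is refused whole. The fingers move at their own pace and stop on an object; the grip force is fixed at half the most. Time passes only in rows, so rows that do not move let the fingers close. It gives the time, the measured TCP pose, the force, the opening and the grip force at its end, in the units of the state.
- observe(): the state, without advancing time (a new reading comes with each control period).
- grab_frame(name): name is "scene" or "side" or "wrist"; returns a dict with "img" (480x640x3 uint8, blue, green, red), "fx", "fy", "cx", "cy" (pixels), "world_from_camera" (4x4, takes a point from camera to world coordinates). Camera axes: x right, y up, looking along -z (the intrinsics and any distortion apply to the point x, -y, -z); pixel columns grow to the right and rows downward; lengths in mm; the calibration is good to about 2 mm. A picture is of the moment at which its call begins. There is no depth.
- close_job(): hands the job in; it is judged then, once.
The state is a dict: "clock": time; "joints": joint angles; "joint_vel": joint speeds; "effort": joint torques, N m; "eef_pos": TCP position; "tcp_rot": TCP orientation; "contact_force": force on the tool from outside, world axes, zero at the start; "moment": the same for the moment, N m; "opening": finger opening in mm; "finger_force": force on a finger pad.
Only numpy, scipy, OpenCV 4.12 (cv2) and the standard library are available. Lean on these libraries where they do the work, as an engineer would, in place of code of your own. Each camera call takes 0.05 s, during which the arm holds its last target. There are 200 camera calls.

## Working session

There is one attempt and no reset: what is moved stays moved. The work goes in short steps, Python scripts to look and compute and a tool call to move; the robot and the scene stay as the last step left them, time stands still between calls to the robot, and variables do not carry over. Pictures are saved under pics/ and viewed, at most 10 in all, crops included, and the job is handed in when it is done.

Besides the shell and the picture viewer there is one more tool, called after "Request:" by a JSON object that holds its "op" and its "data", one argument or row to a line. servo_tool: Moves the arm, as the interface text tells. Its arguments: {"type":"object","properties":{"plan":{"type":"array","items":{"type":"object","properties":{"dx":{"type":"number"},"dy":{"type":"number"},"dz":{"type":"number"},"wx":{"type":"number"},"wy":{"type":"number"},"wz":{"type":"number"},"hand":{"type":"number"}}}}},"required":["plan"]}

```bash
ls; mkdir -p pics; python3 - <<'E'
from plant import *
import cv2,numpy as np
s=observe();print({k:np.round(v,3) for k,v in s.items()},grasp_offset)
for n in("scene","side"):
    f=grab_frame(n);cv2.imwrite(f"pics/{n}0.png",f["img"]);print(n,f["fx"],f["fy"],f["cx"],f["cy"],np.round(f["world_from_camera"],3).tolist(),[k for k in f])
E
```

```text
pics
{'clock': np.float64(0.0), 'joints': array([-1.24 ,  0.322, -0.07 ,  1.452,  0.023,  1.371, -0.057]), 'joint_vel': array([ 0.   , -0.001,  0.   ,  0.   ,  0.001, -0.001, -0.001]), 'effort': array([ 1.0000e-03, -4.9358e+01, -3.8200e-01, -3.1433e+01,  1.3000e-02,
        1.2000e-02,  0.0000e+00]), 'eef_pos': array([202.414, 617.256, 302.806]), 'tcp_rot': array([-4.950e-01, -3.102e+00,  3.000e-03]), 'contact_force': array([ 0.128, -0.006, -0.331]), 'moment': array([-0.078,  0.028,  0.024]), 'finger_force': np.float64(0.0), 'opening': np.float64(85.498)} 53.900000000000006
scene 472.9394692088436 472.9394692088436 317.796470773479 229.38666742570857 [[-0.996, -0.053, 0.068, 636.761], [0.086, -0.597, 0.798, 940.712], [-0.002, 0.801, 0.599, 814.336], [0.0, 0.0, 0.0, 1.0]] ['img', 'fx', 'fy', 'cx', 'cy', 'world_from_camera']
side 519.5833898769879 519.5833898769879 317.28641910336955 236.88800403481972 [[1.0, 0.007, 0.011, 587.319], [0.005, 0.586, -0.81, -1062.619], [-0.012, 0.81, 0.586, 969.694], [0.0, 0.0, 0.0, 1.0]] ['img', 'fx', 'fy', 'cx', 'cy', 'world_from_camera']
```

View pics/scene0.png

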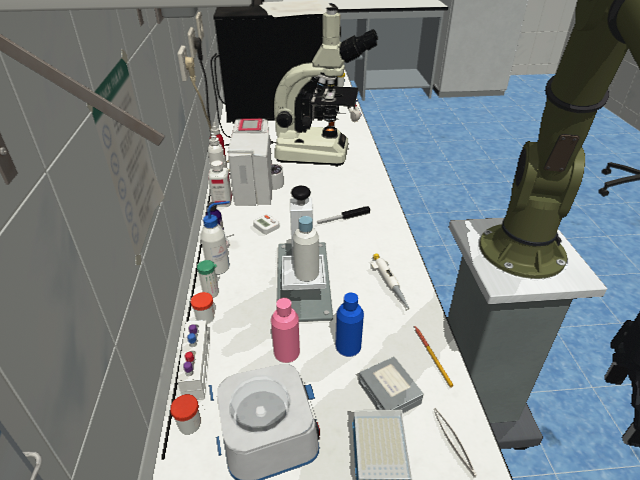

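View pics/side0.png

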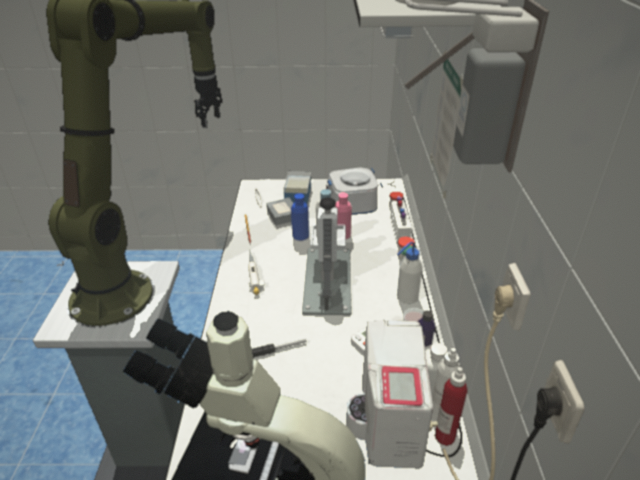

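The scene view shows the stand at about (305,280), the rod from its steel tip at (318,221) to its handle end at (370,211), the timer at (265,224) and the slide case at (390,385). In the side view the stand is at (328,260) and the rod runs (252,353)–(306,342). I'll enlarge both for measuring.

```bash
cat > h.py <<'E'
import cv2,numpy as np,sys
from plant import *
def ray(f,u,v):
    T=np.array(f["world_from_camera"]);d=T[:3,:3]@np.array([(u-f["cx"])/f["fx"],-(v-f["cy"])/f["fy"],-1]);return T[:3,3],d
def onz(f,u,v,z):
    o,d=ray(f,u,v);return o+d*(z-o[2])/d[2]
def proj(f,p):
    T=np.linalg.inv(f["world_from_camera"]);q=T[:3,:3]@np.array(p,float)+T[:3,3];return f["cx"]-f["fx"]*q[0]/q[2],f["cy"]+f["fy"]*q[1]/q[2]
def two(f,a,g,b):
    o1,d1=ray(f,*a);o2,d2=ray(g,*b);A=np.c_[d1,-d2];t=np.linalg.lstsq(A,o2-o1,rcond=None)[0];p,q=o1+d1*t[0],o2+d2*t[1];return (p+q)/2,np.linalg.norm(p-q)
E
python3 - <<'E'
import cv2,numpy as np
a=cv2.imread("pics/scene0.png")[175:325,240:380];b=cv2.imread("pics/side0.png")[185:365,240:360]
A=cv2.resize(a,None,fx=4,fy=4,interpolation=2)[:, :];B=cv2.resize(b,None,fx=3.33,fy=3.33,interpolation=2)
A=cv2.resize(a,(420,450),interpolation=2);B=cv2.resize(b,(380,570),interpolation=2)
o=np.zeros((600,800,3),np.uint8);o[:450,:420]=A;o[:570,420:]=B
cv2.imwrite("pics/c1.png",o)
E
```

```text
(no output)
```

View pics/c1.png

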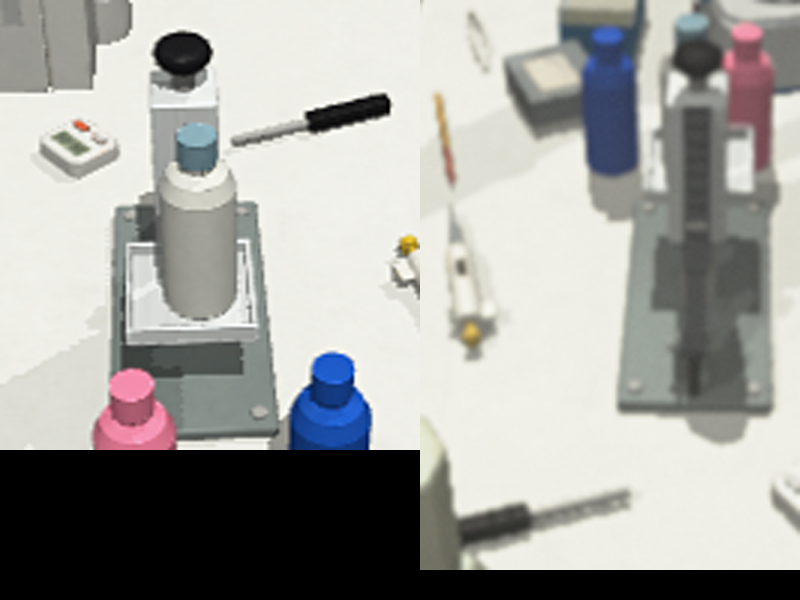

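```bash
python3 - <<'E'
from h import *
f=grab_frame("scene");g=grab_frame("side")
P=lambda n,p:print(n,np.round(p,1))
for n,u,v,z in[("NR",331.7,319,12),("FL",278.3,243,12),("FR",326,243,12),("rodtip",318,222,9),("rodjunc",342.7,216,9),("rodend",369.7,209.3,9)]:P(n,onz(f,u,v,z))
for n,u,v,z in[("s-y,-x",302.8,313.8,12),("s-y,+x",350.8,313.8,12),("rodtip",306,342,9),("junc",273.5,349.5,9)]:P("side "+n,onz(g,u,v,z))
P("knob",two(f,(240+182/3,175+50/3),g,(240+(696-420)/3.167,185+53/3.167))[0])
P("knob z271",onz(f,240+182/3,175+48/3,271));P("knob side",onz(g,327.2,201.7,271))
P("timer",onz(f,240+78/3,175+145/3,15));P("case",onz(f,390,378,34))
E
```

```text
NR [543.9 211.8  12. ]
FL [658.7 -75.6  12. ]
FR [529.1 -64.   12. ]
rodtip [ 542.  -167.3    9. ]
rodjunc [ 466.7 -190.9    9. ]
rodend [ 381.3 -218.4    9. ]
side s-y,-x [532.9 -80.7  12. ]
side s-y,+x [658.2 -81.7  12. ]
side rodtip [ 543.3 -176.2    9. ]
side junc [ 464.8 -200.     9. ]
knob [599.1  67.2 263.4]
knob z271 [600.1  76.6 271. ]
knob side [598.4  55.2 271. ]
timer [ 692.  -165.9   15. ]
case [450.6 393.2  34. ]
```

Request:
{"op": "servo_tool", "data": {
  "plan": [
    {"dx": 1,"dy": -1,"dz": 1,"wz": -0.55},
    {"dx": 1,"dy": -1,"dz": 1,"wz": -0.55},
    {"dx": 1,"dy": -1,"wz": -0.55},
    {"dx": 1,"dy": -1,"wz": -0.55},
    {"dx": 1,"dy": -1,"wz": -0.55},
    {"dx": 1,"dy": -1,"wz": -0.55},
    {"dx": 1,"dy": -1,"wz": -0.55},
    {"dx": 1,"dy": -1,"wz": -0.55},
    {"dx": 1,"dy": -1,"wz": -0.55},
    {"dx": 1,"dy": -1,"wz": -0.55},
    {"dy": -1,"wz": -0.55},
    {"dy": -1,"wz": -0.55},
    {"dy": -1,"wz": -0.55},
    {"dy": -1,"wz": -0.55},
    {"dy": -1,"wz": -0.55},
    {"dy": -1,"wz": -0.55},
    {"dy": -1,"wz": -0.55},
    {"dy": -1,"wz": -0.55},
    {"dy": -1,"wz": -0.55},
    {"dy": -1,"wz": -0.55}
  ]
}}

```text
validation failed for argument at $.pl...
```

Request:
{"op": "servo_tool", "data": {
  "plan": [
    {"dy": -1,"wz": -0.54},
    {"dy": -1,"wz": -0.54},
    {"dy": -1,"wz": -0.54},
    {"dy": -1,"wz": -0.54},
    {"dy": -1,"wz": -0.54},
    {"dy": -1,"wz": -0.54},
    {"dy": -1,"wz": -0.54},
    {"dy": -1,"wz": -0.54},
    {"dy": -1,"wz": -0.54,"dz": -1},
    {"dy": -1,"wz": -0.54,"dz": -1},
    {"dy": -1,"wz": -0.54,"dz": -1},
    {"dy": -1,"wz": -0.54,"dz": -1},
    {"dy": -0.8,"wz": -0.54,"dz": -1},
    {"dx": -0.6,"dz": -1},
    {"dz": -1},
    {}
  ]
}}

```text
validation failed for argument at $.pl...
```

```bash
python3 - <<'E'
from h import *
s=observe();print(s["clock"],s["eef_pos"].round(1),s["tcp_rot"].round(3),s["joints"].round(2))
f=grab_frame("wrist");np.save("w1.npy",f,allow_pickle=True);cv2.imwrite("pics/w1.png",f["img"])
print(np.round(f["world_from_camera"],3).tolist(),f["fx"])
for n,p in[("tip",(542,-172,9)),("junc",(466,-195,9)),("end",(381,-223,9))]:print(n,proj(f,p))
E
```

```text
0.2 [202.5 617.4 303.2] [-4.960e-01 -3.102e+00  2.000e-03] [-1.24  0.32 -0.07  1.45  0.02  1.37 -0.06]
[[0.312, -0.905, -0.29, 127.393], [0.95, 0.296, 0.096, 641.797], [-0.001, -0.306, 0.952, 373.905], [0.0, 0.0, 0.0, 1.0]] 417.5634740646147
tip (np.float64(-167.2024890557637), np.float64(624.5881118038009))
junc (np.float64(-221.87550989006985), np.float64(589.983223896653))
end (np.float64(-289.6448890720863), np.float64(548.4775895421128))
```

View pics/w1.png

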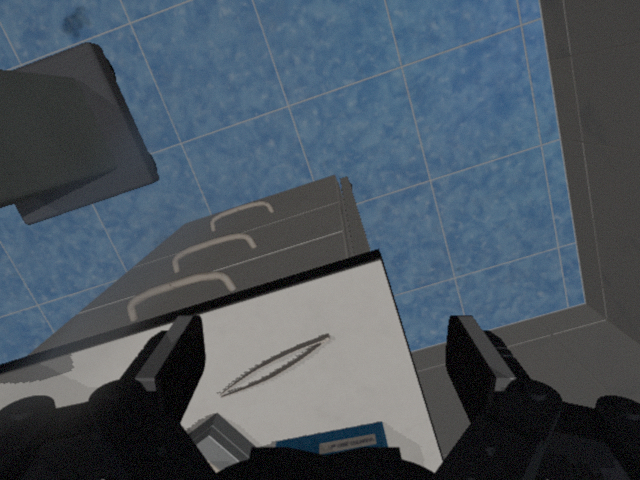

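The move was refused, so the arm is still at its start: the wrist view only shows the end of the worktop, with tweezers at (280,365). I'll try again with every field written out.

Request:
{"op": "servo_tool", "data": {
  "plan": [
    {"dx": 1.0,"dy": -1.0,"dz": 1.0,"wx": 0.0,"wy": 0.0,"wz": -0.55,"hand": 1.0},
    {"dx": 1.0,"dy": -1.0,"dz": 1.0,"wx": 0.0,"wy": 0.0,"wz": -0.55,"hand": 1.0}
  ]
}}

```text
clock: 0.5
eef_pos: [252.7, 567.0, 353.9]
tcp_rot: [-0.734, -3.055, 0.002]
contact_force: [1.0, 1.2, 0.5]
opening: 85.3
finger_force: 0.0
```

Request:
{"op": "servo_tool", "data": {
  "plan": [
    {"dx": 1,"dy": -1,"dz": 0,"wx": 0,"wy": 0,"wz": -0.55,"hand": 1},
    {"dx": 1,"dy": -1,"dz": 0,"wx": 0,"wy": 0,"wz": -0.55,"hand": 1},
    {"dx": 1,"dy": -1,"dz": 0,"wx": 0,"wy": 0,"wz": -0.55,"hand": 1},
    {"dx": 1,"dy": -1,"dz": 0,"wx": 0,"wy": 0,"wz": -0.55,"hand": 1},
    {"dx": 1,"dy": -1,"dz": 0,"wx": 0,"wy": 0,"wz": -0.55,"hand": 1},
    {"dx": 1,"dy": -1,"dz": 0,"wx": 0,"wy": 0,"wz": -0.55,"hand": 1},
    {"dx": 1,"dy": -1,"dz": 0,"wx": 0,"wy": 0,"wz": -0.55,"hand": 1},
    {"dx": 1,"dy": -1,"dz": 0,"wx": 0,"wy": 0,"wz": -0.55,"hand": 1},
    {"dx": 0,"dy": -1,"dz": 0,"wx": 0,"wy": 0,"wz": -0.55,"hand": 1},
    {"dx": 0,"dy": -1,"dz": 0,"wx": 0,"wy": 0,"wz": -0.55,"hand": 1},
    {"dx": 0,"dy": -1,"dz": 0,"wx": 0,"wy": 0,"wz": -0.55,"hand": 1},
    {"dx": 0,"dy": -1,"dz": 0,"wx": 0,"wy": 0,"wz": -0.55,"hand": 1},
    {"dx": 0,"dy": -1,"dz": 0,"wx": 0,"wy": 0,"wz": -0.55,"hand": 1},
    {"dx": 0,"dy": -1,"dz": 0,"wx": 0,"wy": 0,"wz": -0.55,"hand": 1},
    {"dx": 0,"dy": -1,"dz": 0,"wx": 0,"wy": 0,"wz": -0.55,"hand": 1},
    {"dx": 0,"dy": -1,"dz": 0,"wx": 0,"wy": 0,"wz": -0.55,"hand": 1},
    {"dx": 0,"dy": -1,"dz": 0,"wx": 0,"wy": 0,"wz": -0.55,"hand": 1},
    {"dx": 0,"dy": -1,"dz": 0,"wx": 0,"wy": 0,"wz": -0.55,"hand": 1}
  ]
}}

```text
clock: 2.75
eef_pos: [452.7, 115.9, 354.0]
tcp_rot: [2.516, 1.881, 0.0]
contact_force: [0.6, 0.1, 0.5]
opening: 85.7
finger_force: 0.0
```

Request:
{"op": "servo_tool", "data": {
  "plan": [
    {"dx": 0,"dy": -1,"dz": 0,"wx": 0,"wy": 0,"wz": -0.54,"hand": 1},
    {"dx": 0,"dy": -1,"dz": 0,"wx": 0,"wy": 0,"wz": -0.54,"hand": 1},
    {"dx": 0,"dy": -1,"dz": 0,"wx": 0,"wy": 0,"wz": -0.54,"hand": 1},
    {"dx": 0,"dy": -1,"dz": 0,"wx": 0,"wy": 0,"wz": -0.54,"hand": 1},
    {"dx": 0,"dy": -1,"dz": 0,"wx": 0,"wy": 0,"wz": -0.54,"hand": 1},
    {"dx": 0,"dy": -1,"dz": 0,"wx": 0,"wy": 0,"wz": -0.54,"hand": 1},
    {"dx": 0,"dy": -1,"dz": 0,"wx": 0,"wy": 0,"wz": -0.54,"hand": 1},
    {"dx": 0,"dy": -1,"dz": 0,"wx": 0,"wy": 0,"wz": -0.54,"hand": 1},
    {"dx": 0,"dy": -1,"dz": -1,"wx": 0,"wy": 0,"wz": -0.54,"hand": 1},
    {"dx": 0,"dy": -1,"dz": -1,"wx": 0,"wy": 0,"wz": -0.54,"hand": 1},
    {"dx": 0,"dy": -1,"dz": -1,"wx": 0,"wy": 0,"wz": -0.54,"hand": 1},
    {"dx": 0,"dy": -1,"dz": -1,"wx": 0,"wy": 0,"wz": -0.54,"hand": 1},
    {"dx": -0.6,"dy": -0.8,"dz": -1,"wx": 0,"wy": 0,"wz": -0.54,"hand": 1},
    {"dx": 0,"dy": 0,"dz": 0,"wx": 0,"wy": 0,"wz": 0,"hand": 1}
  ]
}}

```text
clock: 4.5
eef_pos: [435.3, -204.3, 227.4]
tcp_rot: [-3.105, -0.474, 0.006]
contact_force: [-0.6, 0.4, -0.4]
opening: 85.4
finger_force: 0.0
```

```bash
python3 - <<'E'
from h import *
s=observe();print(s["clock"],s["eef_pos"].round(1),s["tcp_rot"].round(3),s["joints"].round(2))
f=grab_frame("wrist");np.save("w2.npy",f,allow_pickle=True);cv2.imwrite("pics/w2.png",f["img"])
print(np.round(f["world_from_camera"],3).tolist())
for n,p in[("tip",(542,-172,9)),("junc",(466,-195,9)),("end",(381,-223,9))]:print(n,np.round(proj(f,p)))
E
```

```text
4.5 [ 435.3 -204.3  227.4] [-3.105 -0.474  0.006] [-0.37 -0.    0.76  1.98  0.    1.17 -0.88]
[[0.299, 0.908, 0.294, 509.278], [-0.954, 0.284, 0.091, -180.97], [-0.001, -0.308, 0.951, 297.731], [0.0, 0.0, 0.0, 1.0]]
tip [327.  47.]
junc [326. 173.]
end [328. 291.]
```

View pics/w2.png

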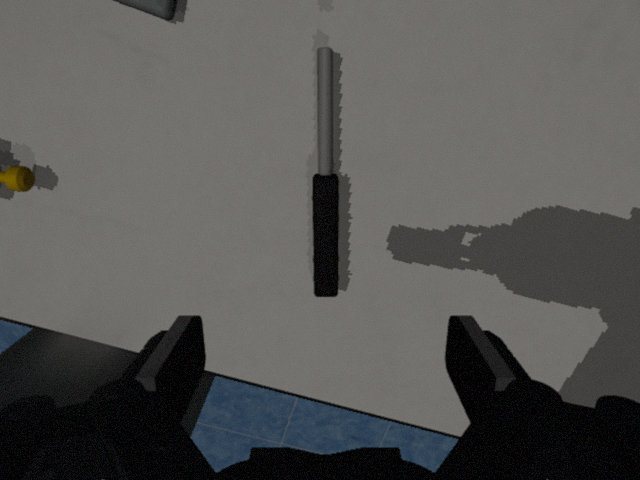

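The wrist view agrees with the estimate: steel tip at (325,47), handle junction at (325,175) and handle end at (326,296), each within about 2 mm. I'll go down and grip at the rod's balance point.

Request:
{"op": "servo_tool", "data": {
  "plan": [
    {"dx": 0,"dy": 0,"dz": -1,"wx": 0,"wy": 0,"wz": 0,"hand": 0.7},
    {"dx": 0,"dy": 0,"dz": -1,"wx": 0,"wy": 0,"wz": 0,"hand": 0.7},
    {"dx": 0,"dy": 0,"dz": -1,"wx": 0,"wy": 0,"wz": 0,"hand": 0.7},
    {"dx": 0,"dy": 0,"dz": -1,"wx": 0,"wy": 0,"wz": 0,"hand": 0.7},
    {"dx": 0,"dy": 0,"dz": -1,"wx": 0,"wy": 0,"wz": 0,"hand": 0.7},
    {"dx": 0,"dy": 0,"dz": -0.7,"wx": 0,"wy": 0,"wz": 0,"hand": 0.7},
    {"dx": 0,"dy": 0,"dz": -0.35,"wx": 0,"wy": 0,"wz": 0,"hand": 0.7},
    {"dx": 0,"dy": 0,"dz": 0,"wx": 0,"wy": 0,"wz": 0,"hand": 0},
    {"dx": 0,"dy": 0,"dz": 0,"wx": 0,"wy": 0,"wz": 0,"hand": 0},
    {"dx": 0,"dy": 0,"dz": 0,"wx": 0,"wy": 0,"wz": 0,"hand": 0},
    {"dx": 0,"dy": 0,"dz": 0,"wx": 0,"wy": 0,"wz": 0,"hand": 0},
    {"dx": 0,"dy": 0,"dz": 0,"wx": 0,"wy": 0,"wz": 0,"hand": 0},
    {"dx": 0,"dy": 0,"dz": 0,"wx": 0,"wy": 0,"wz": 0,"hand": 0}
  ]
}}

```text
clock: 6.18
eef_pos: [438.3, -202.7, 78.7]
tcp_rot: [3.104, 0.483, 0.003]
contact_force: [-1.5, 0.6, 7.0]
opening: 16.3
finger_force: 60.3
```

Request:
{"op": "servo_tool", "data": {
  "plan": [
    {"dx": 0,"dy": 0,"dz": 0.5,"wx": 0,"wy": 0,"wz": 0,"hand": 0},
    {"dx": 0,"dy": 0,"dz": 1,"wx": 0,"wy": 0,"wz": 0,"hand": 0},
    {"dx": 0,"dy": 0,"dz": 1,"wx": 0,"wy": 0,"wz": 0,"hand": 0},
    {"dx": 0,"dy": 0,"dz": 1,"wx": 0,"wy": 0,"wz": 0,"hand": 0},
    {"dx": 0,"dy": 0,"dz": 1,"wx": 0,"wy": 0,"wz": 0,"hand": 0},
    {"dx": 0,"dy": 1,"dz": 1,"wx": 0,"wy": 0,"wz": -0.5,"hand": 0},
    {"dx": 0.2,"dy": 1,"dz": 1,"wx": 0,"wy": 0,"wz": -0.5,"hand": 0},
    {"dx": 0.5,"dy": 1,"dz": 1,"wx": 0,"wy": 0,"wz": -0.5,"hand": 0},
    {"dx": 0.5,"dy": 1,"dz": 1,"wx": 0,"wy": 0,"wz": -0.5,"hand": 0},
    {"dx": 0.5,"dy": 1,"dz": 1,"wx": 0,"wy": 0,"wz": -0.5,"hand": 0},
    {"dx": 0,"dy": 0.5,"dz": 0.5,"wx": 0,"wy": 0,"wz": 0,"hand": 0},
    {"dx": 0,"dy": 0,"dz": 0,"wx": 0,"wy": 0,"wz": 0,"hand": 0}
  ]
}}

```text
clock: 7.68
eef_pos: [479.8, -64.7, 328.2]
tcp_rot: [3.141, -0.06, 0.001]
contact_force: [1.0, 0.3, -1.6]
opening: 16.2
finger_force: 59.6
```

```bash
python3 - <<'E'
from h import *
s=observe();print(s["clock"],s["eef_pos"].round(1),s["tcp_rot"].round(3),s["joints"].round(2),s["opening"])
f=grab_frame("wrist");cv2.imwrite("pics/w3.png",f["img"])
print(np.round(f["world_from_camera"],3).tolist())
for n,p in[("piv",(597,-39,45)),("tip",(597,30,117)),("corner",(532,-74,12)),("corner+",(662,-74,12))]:print(n,np.round(proj(f,p)))
E
```

```text
7.675 [479.8 -64.7 328.2] [ 3.141e+00 -6.000e-02  1.000e-03] [-0.55 -0.08  0.6   1.83  0.04  1.37 -1.57] 16.16564621413173
[[-0.038, 0.952, 0.303, 556.971], [-0.999, -0.036, -0.011, -67.658], [0.0, -0.304, 0.953, 398.944], [0.0, 0.0, 0.0, 1.0]]
piv [286.  53.]
tip [164.  44.]
corner [333. 135.]
corner+ [328. -31.]
```

View pics/w3.png

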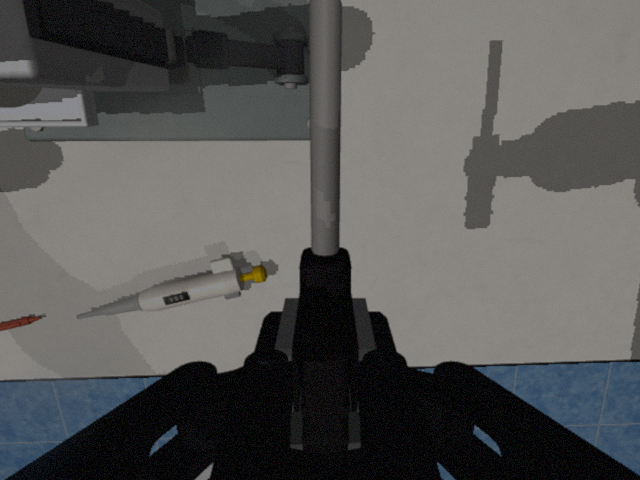

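The wrist view shows the rod held straight between the fingers. The pawl hinge is at (292,55) and the plate's front edge lies along row 140, which puts the pivot at about (595,−44), yaw −2.2°, and the stand centre near (599,61). Next the tip goes in front of the gap and in under the pawl.

Request:
{"op": "servo_tool", "data": {
  "plan": [
    {"dx": -0.6,"dy": 0.7,"dz": -0.5,"wx": 0,"wy": 0,"wz": 0,"hand": 0},
    {"dx": -0.6,"dy": 0.7,"dz": -1,"wx": 0,"wy": 0,"wz": 0,"hand": 0},
    {"dx": 0,"dy": 0.7,"dz": -1,"wx": 0,"wy": 0,"wz": 0,"hand": 0},
    {"dx": 0,"dy": 0.7,"dz": -1,"wx": 0,"wy": 0,"wz": 0,"hand": 0},
    {"dx": 0,"dy": 0,"dz": -1,"wx": 0,"wy": 0,"wz": 0,"hand": 0},
    {"dx": 0,"dy": 0,"dz": -1,"wx": 0,"wy": 0,"wz": 0,"hand": 0},
    {"dx": 0,"dy": 0,"dz": -1,"wx": 0,"wy": 0,"wz": 0,"hand": 0},
    {"dx": 0,"dy": 0,"dz": -1,"wx": 0,"wy": 0,"wz": 0,"hand": 0},
    {"dx": 0,"dy": 0,"dz": -0.5,"wx": 0,"wy": 0,"wz": 0,"hand": 0},
    {"dx": 0,"dy": 0,"dz": 0,"wx": 0,"wy": 0,"wz": 0,"hand": 0}
  ]
}}

```text
clock: 8.98
eef_pos: [449.0, 4.2, 126.8]
tcp_rot: [3.14, -0.065, -0.004]
contact_force: [0.1, 0.2, 0.5]
opening: 16.3
finger_force: 59.5
```

```bash
python3 - <<'E'
from h import *
s=observe();print(s["clock"],s["eef_pos"].round(1),s["tcp_rot"].round(3),s["contact_force"].round(1))
f=grab_frame("wrist");g=grab_frame("side")
a=f["img"][:300,120:520];c=g["img"][195:325,270:390]
o=np.zeros((600,800,3),np.uint8);o[:300,:400]=a;o[:433,400:]=cv2.resize(c,(400,433),interpolation=2);cv2.imwrite("pics/c4.png",o)
for n,p in[("piv",(595,-44,45)),("pawl@45",(597,1,91)),("rodtip",(560,3,58))]:print(n,np.round(proj(f,p)),np.round(proj(g,p)))
E
```

```text
8.975 [449.    4.2 126.8] [ 3.14  -0.065 -0.004] [0.1 0.2 0.5]
piv [ 467. -146.] [326. 295.]
pawl@45 [ 309. -285.] [327. 270.]
rodtip [313. -16.] [313. 279.]
```

View pics/c4.png

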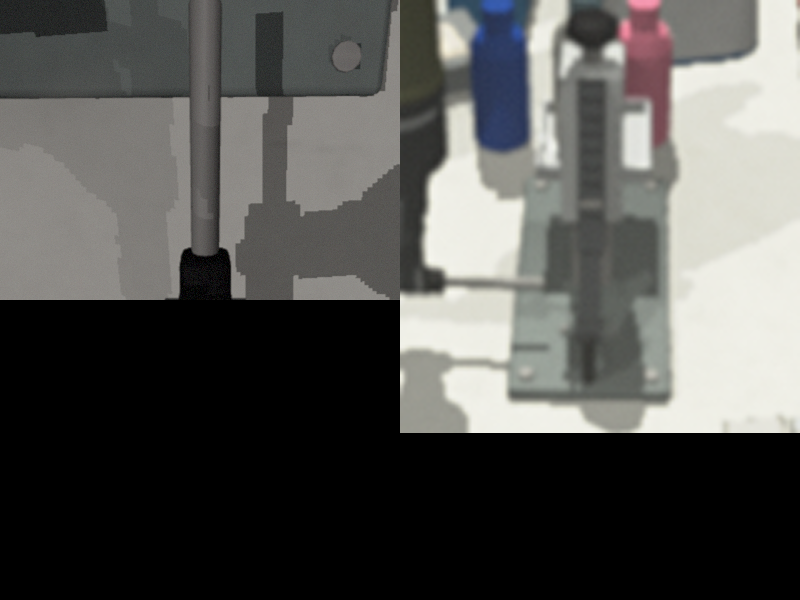

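The side crop shows the steel tip at about (314,280), just in front of the dark pawl and at the expected height (predicted (313,279)). Now I'll insert it.

Request:
{"op": "servo_tool", "data": {
  "plan": [
    {"dx": 0.6,"dy": 0,"dz": 0,"wx": 0,"wy": 0,"wz": 0,"hand": 0},
    {"dx": 0.6,"dy": 0,"dz": 0,"wx": 0,"wy": 0,"wz": 0,"hand": 0},
    {"dx": 0.6,"dy": 0,"dz": 0,"wx": 0,"wy": 0,"wz": 0,"hand": 0},
    {"dx": 0.7,"dy": 0,"dz": 0,"wx": 0,"wy": 0,"wz": 0,"hand": 0},
    {"dx": 0,"dy": 0,"dz": 0,"wx": 0,"wy": 0,"wz": 0,"hand": 0}
  ]
}}

```text
clock: 9.7
eef_pos: [514.1, 5.1, 127.7]
tcp_rot: [3.14, -0.063, 0.001]
contact_force: [0.2, 0.2, -1.4]
opening: 16.3
finger_force: 59.5
```

Request:
{"op": "servo_tool", "data": {
  "plan": [
    {"dx": 0,"dy": -0.08,"dz": 0.48,"wx": 0,"wy": 0,"wz": 0,"hand": 0},
    {"dx": 0,"dy": -0.02,"dz": 0.32,"wx": 0,"wy": 0,"wz": 0,"hand": 0},
    {"dx": 0,"dy": -0.12,"dz": 0.24,"wx": 0,"wy": 0,"wz": 0,"hand": 0},
    {"dx": 0,"dy": -0.14,"dz": 0.2,"wx": 0,"wy": 0,"wz": 0,"hand": 0},
    {"dx": 0,"dy": 0,"dz": 0,"wx": 0,"wy": 0,"wz": 0,"hand": 0}
  ]
}}

```text
clock: 10.32
eef_pos: [512.8, -4.2, 159.3]
tcp_rot: [-3.141, 0.064, -0.002]
contact_force: [-0.0, 0.3, -1.2]
opening: 16.2
finger_force: 59.5
```

Request:
{"op": "servo_tool", "data": {
  "plan": [
    {"dx": 0,"dy": -0.24,"dz": 0.2,"wx": 0,"wy": 0,"wz": 0,"hand": 0},
    {"dx": 0,"dy": -0.26,"dz": 0.14,"wx": 0,"wy": 0,"wz": 0,"hand": 0},
    {"dx": 0,"dy": -0.28,"dz": 0.11,"wx": 0,"wy": 0,"wz": 0,"hand": 0},
    {"dx": 0,"dy": -0.3,"dz": 0.07,"wx": 0,"wy": 0,"wz": 0,"hand": 0},
    {"dx": 0,"dy": -0.4,"dz": 0.04,"wx": 0,"wy": 0,"wz": 0,"hand": 0},
    {"dx": 0,"dy": -0.4,"dz": -0.04,"wx": 0,"wy": 0,"wz": 0,"hand": 0},
    {"dx": 0,"dy": -0.4,"dz": -0.08,"wx": 0,"wy": 0,"wz": 0,"hand": 0},
    {"dx": 0,"dy": 0,"dz": 0,"wx": 0,"wy": 0,"wz": 0,"hand": 0},
    {"dx": 0,"dy": 0,"dz": 0,"wx": 0,"wy": 0,"wz": 0,"hand": 0},
    {"dx": 0,"dy": 0,"dz": 0,"wx": 0,"wy": 0,"wz": 0,"hand": 0}
  ]
}}

```text
clock: 11.58
eef_pos: [512.6, -60.4, 169.7]
tcp_rot: [-3.141, 0.062, 0.0]
contact_force: [-0.1, 0.6, -1.2]
opening: 16.1
finger_force: 59.5
```

```bash
python3 - <<'E'
from h import *
s=observe();print(s["clock"],s["eef_pos"].round(1),s["tcp_rot"].round(3),s["contact_force"].round(1))
f=grab_frame("wrist");g=grab_frame("side")
a=f["img"][:300,120:520];c=g["img"][195:325,270:390]
o=np.zeros((600,800,3),np.uint8);o[:300,:400]=a;o[:433,400:]=cv2.resize(c,(400,433),interpolation=2);cv2.imwrite("pics/c5.png",o)
for n,p in[("piv",(595,-44,45)),("pawltip up",(595,-44,145)),("pawltip out",(592,-115,115))]:print(n,np.round(proj(f,p)),np.round((np.array(proj(g,p))-[270,195])*3.333+[400,0]))
E
```

```text
11.575 [512.6 -60.4 169.7] [-3.141  0.062  0.   ] [-0.1  0.6 -1.2]
piv [280.  95.] [588. 332.]
pawltip up [233.  84.] [588. 234.]
pawltip out [507.  90.] [585. 327.]
```

View pics/c5.png

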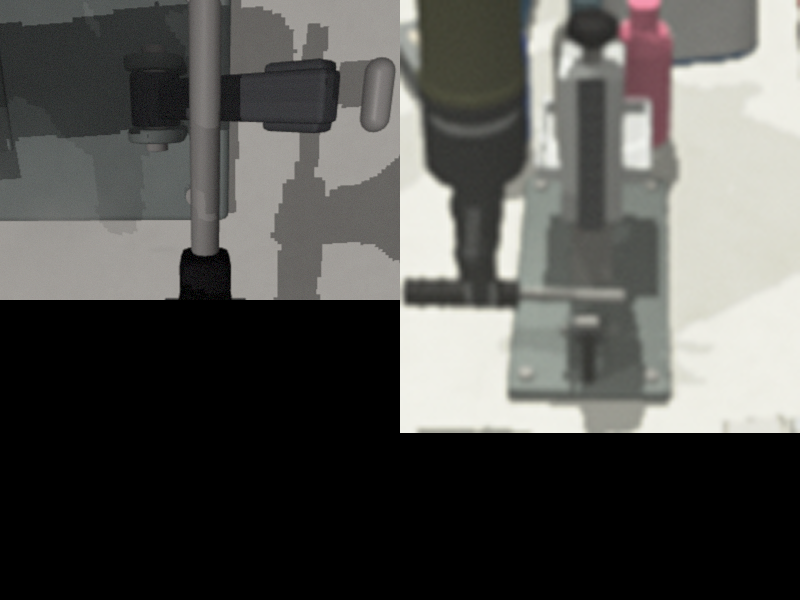

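The wrist crop shows the pawl thrown over: its bar lies outward from the hinge at about (155,95) to the tip at (330,95), and the side crop shows the rack free. I'll withdraw the rod and lay it near where it was.

Request:
{"op": "servo_tool", "data": {
  "plan": [
    {"dx": -0.6,"dy": 0,"dz": 0.1,"wx": 0,"wy": 0,"wz": 0,"hand": 0},
    {"dx": -0.9,"dy": 0,"dz": 0.1,"wx": 0,"wy": 0,"wz": 0,"hand": 0},
    {"dx": -1,"dy": 0,"dz": 0,"wx": 0,"wy": 0,"wz": 0,"hand": 0},
    {"dx": 0,"dy": -0.8,"dz": 0,"wx": 0,"wy": 0,"wz": 0,"hand": 0},
    {"dx": 0,"dy": -1,"dz": 0,"wx": 0,"wy": 0,"wz": 0,"hand": 0},
    {"dx": 0,"dy": -1,"dz": 0,"wx": 0,"wy": 0,"wz": 0,"hand": 0},
    {"dx": 0,"dy": -1,"dz": 0,"wx": 0,"wy": 0,"wz": 0,"hand": 0},
    {"dx": 0,"dy": -1,"dz": 0,"wx": 0,"wy": 0,"wz": 0,"hand": 0},
    {"dx": 0,"dy": -1,"dz": -0.5,"wx": 0,"wy": 0,"wz": 0,"hand": 0},
    {"dx": 0,"dy": 0,"dz": -1,"wx": 0,"wy": 0,"wz": 0,"hand": 0},
    {"dx": 0,"dy": 0,"dz": -1,"wx": 0,"wy": 0,"wz": 0,"hand": 0},
    {"dx": 0,"dy": 0,"dz": -0.9,"wx": 0,"wy": 0,"wz": 0,"hand": 0},
    {"dx": 0,"dy": 0,"dz": 0,"wx": 0,"wy": 0,"wz": 0,"hand": 0}
  ]
}}

```text
clock: 13.3
eef_pos: [448.9, -205.3, 88.4]
tcp_rot: [-3.141, 0.063, 0.006]
contact_force: [0.1, 0.2, -0.5]
opening: 16.1
finger_force: 59.5
```

Request:
{"op": "servo_tool", "data": {
  "plan": [
    {"dx": 0,"dy": 0,"dz": -0.2,"wx": 0,"wy": 0,"wz": 0,"hand": 0},
    {"dx": 0,"dy": 0,"dz": -0.15,"wx": 0,"wy": 0,"wz": 0,"hand": 0},
    {"dx": 0,"dy": 0,"dz": -0.04,"wx": 0,"wy": 0,"wz": 0,"hand": 0},
    {"dx": 0,"dy": 0,"dz": 0,"wx": 0,"wy": 0,"wz": 0,"hand": 0}
  ]
}}

```text
clock: 13.8
eef_pos: [450.2, -205.8, 80.2]
tcp_rot: [3.141, -0.063, 0.001]
contact_force: [-0.1, 0.6, -1.1]
opening: 16.1
finger_force: 59.5
```

Request:
{"op": "servo_tool", "data": {
  "plan": [
    {"dx": 0,"dy": 0,"dz": -0.06,"wx": 0,"wy": 0,"wz": 0,"hand": 0},
    {"dx": 0,"dy": 0,"dz": -0.02,"wx": 0,"wy": 0,"wz": 0,"hand": 0},
    {"dx": 0,"dy": 0,"dz": 0,"wx": 0,"wy": 0,"wz": 0,"hand": 0.5},
    {"dx": 0,"dy": 0,"dz": 0,"wx": 0,"wy": 0,"wz": 0,"hand": 0.5},
    {"dx": 0,"dy": 0,"dz": 0,"wx": 0,"wy": 0,"wz": 0,"hand": 0.5},
    {"dx": 0,"dy": 0,"dz": 0,"wx": 0,"wy": 0,"wz": 0,"hand": 0.5},
    {"dx": 0,"dy": 0,"dz": 0.5,"wx": 0,"wy": 0,"wz": 0,"hand": 0.5},
    {"dx": 0,"dy": 0,"dz": 1,"wx": 0,"wy": 0,"wz": 0,"hand": 0.5},
    {"dx": 0,"dy": 0,"dz": 1,"wx": 0,"wy": 0,"wz": 0,"hand": 0.5},
    {"dx": 0,"dy": 0,"dz": 1,"wx": 0,"wy": 0,"wz": 0,"hand": 0.5},
    {"dx": 0,"dy": 0,"dz": 1,"wx": 0,"wy": 0,"wz": 0,"hand": 0.5}
  ]
}}

```text
clock: 15.18
eef_pos: [450.0, -206.1, 192.1]
tcp_rot: [3.141, -0.064, 0.001]
contact_force: [1.1, -0.9, -0.6]
opening: 42.6
finger_force: 0.0
```

Request:
{"op": "servo_tool", "data": {
  "plan": [
    {"dx": 0,"dy": 1,"dz": 0.95,"wx": 0,"wy": 0,"wz": 0,"hand": 0},
    {"dx": 0,"dy": 1,"dz": 0.95,"wx": 0,"wy": 0,"wz": 0,"hand": 0},
    {"dx": 0,"dy": 1,"dz": 0.95,"wx": 0,"wy": 0,"wz": 0,"hand": 0},
    {"dx": 0,"dy": 1,"dz": 0.95,"wx": 0,"wy": 0,"wz": 0,"hand": 0},
    {"dx": 0.5,"dy": 1,"dz": 0.95,"wx": 0,"wy": 0,"wz": 0,"hand": 0},
    {"dx": 0.5,"dy": 1,"dz": 0.95,"wx": 0,"wy": 0,"wz": 0,"hand": 0},
    {"dx": 0.9,"dy": 1,"dz": 0.95,"wx": 0,"wy": 0,"wz": 0,"hand": 0},
    {"dx": 1,"dy": 1,"dz": 0.95,"wx": 0,"wy": 0,"wz": 0,"hand": 0},
    {"dx": 1,"dy": 1,"dz": 0,"wx": 0,"wy": 0,"wz": 0,"hand": 0},
    {"dx": 1,"dy": 1,"dz": 0,"wx": 0,"wy": 0,"wz": 0,"hand": 0},
    {"dx": 1,"dy": 0.75,"dz": 0,"wx": 0,"wy": 0,"wz": 0,"hand": 0},
    {"dx": 0,"dy": 0,"dz": 0,"wx": 0,"wy": 0,"wz": 0,"hand": 0}
  ]
}}

```text
clock: 16.68
eef_pos: [598.2, 65.0, 380.2]
tcp_rot: [3.14, -0.059, -0.001]
contact_force: [-0.3, -0.7, 0.1]
opening: -0.1
finger_force: 0.0
```

```bash
python3 - <<'E'
from h import *
s=observe();print(s["clock"],s["eef_pos"].round(1),s["tcp_rot"].round(3),s["contact_force"].round(1),s["opening"])
f=grab_frame("wrist");c=grab_frame("scene")
o=np.zeros((600,800,3),np.uint8);o[:360,:480]=cv2.resize(f["img"],(480,360));o[:480,480:]=cv2.resize(c["img"][170:330,260:380][:,:],(320,427),interpolation=2)[:480] if 0 else cv2.resize(c["img"][170:330,265:372],(320,480),interpolation=2);cv2.imwrite("pics/c6.png",o)
for n,p in[("knob",(599,63,271)),("tips",s["eef_pos"]-[0,0,73])]:print(n,np.round(np.array(proj(f,p))*.75),np.round((np.array(proj(c,p))-[265,170])*3+[480,0]))
E
```

```text
16.675 [598.2  65.  380.2] [ 3.14e+00 -5.90e-02 -1.00e-03] [-0.3 -0.7  0.1] -0.08523980797684662
knob [246. 208.] [587.  53.]
tips [243. 237.] [588.  11.]
```

View pics/c6.png

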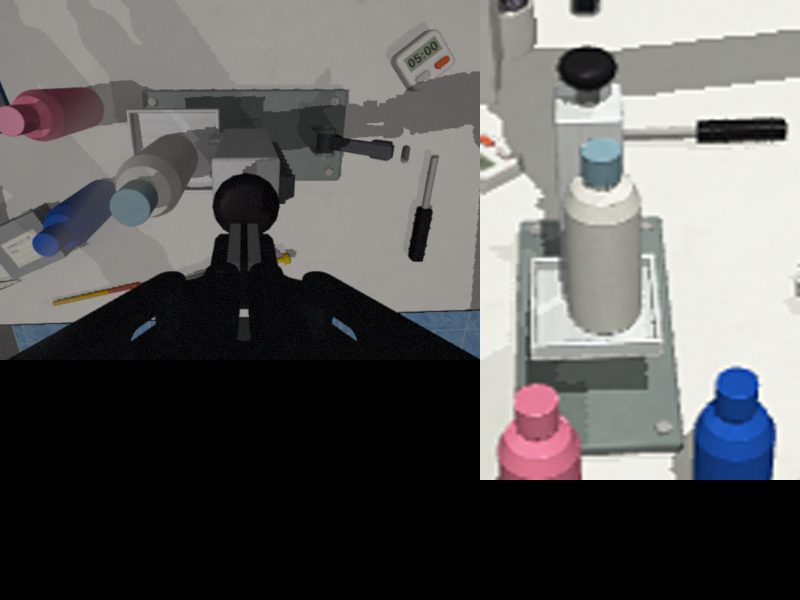

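The wrist view shows the black knob at (246,202) just ahead of the shut fingertips (predicted (246,208), so about 3 mm further in x). The pawl lies outward at (360,148), the rod lies at (425,205), and in the scene view the bottle stands upright. Now I'll press gently.

Request:
{"op": "servo_tool", "data": {
  "plan": [
    {"dx": 0.1,"dy": 0,"dz": -0.5,"wx": 0,"wy": 0,"wz": 0,"hand": 0},
    {"dx": 0,"dy": 0,"dz": -0.4,"wx": 0,"wy": 0,"wz": 0,"hand": 0},
    {"dx": 0,"dy": 0,"dz": -0.2,"wx": 0,"wy": 0,"wz": 0,"hand": 0},
    {"dx": 0,"dy": 0,"dz": -0.2,"wx": 0,"wy": 0,"wz": 0,"hand": 0},
    {"dx": 0,"dy": 0,"dz": -0.2,"wx": 0,"wy": 0,"wz": 0,"hand": 0},
    {"dx": 0,"dy": 0,"dz": -0.2,"wx": 0,"wy": 0,"wz": 0,"hand": 0},
    {"dx": 0,"dy": 0,"dz": -0.2,"wx": 0,"wy": 0,"wz": 0,"hand": 0}
  ]
}}

```text
clock: 17.65
eef_pos: [600.0, 62.9, 334.1]
tcp_rot: [-3.14, 0.063, -0.001]
contact_force: [-2.6, -0.9, 6.2]
opening: 0.2
finger_force: 3.1
```

Request:
{"op": "servo_tool", "data": {
  "plan": [
    {"dx": 0,"dy": 0,"dz": -0.2,"wx": 0,"wy": 0,"wz": 0,"hand": 0},
    {"dx": 0,"dy": 0,"dz": -0.2,"wx": 0,"wy": 0,"wz": 0,"hand": 0},
    {"dx": 0,"dy": 0,"dz": -0.2,"wx": 0,"wy": 0,"wz": 0,"hand": 0},
    {"dx": 0,"dy": 0,"dz": -0.2,"wx": 0,"wy": 0,"wz": 0,"hand": 0},
    {"dx": 0,"dy": 0,"dz": -0.2,"wx": 0,"wy": 0,"wz": 0,"hand": 0},
    {"dx": 0,"dy": 0,"dz": -0.2,"wx": 0,"wy": 0,"wz": 0,"hand": 0},
    {"dx": 0,"dy": 0,"dz": -0.2,"wx": 0,"wy": 0,"wz": 0,"hand": 0},
    {"dx": 0,"dy": 0,"dz": -0.2,"wx": 0,"wy": 0,"wz": 0,"hand": 0},
    {"dx": 0,"dy": 0,"dz": -0.2,"wx": 0,"wy": 0,"wz": 0,"hand": 0}
  ]
}}

```text
clock: 18.77
eef_pos: [600.1, 62.9, 289.1]
tcp_rot: [-3.14, 0.063, -0.001]
contact_force: [-2.6, -0.3, 6.4]
opening: 0.1
finger_force: 3.1
```

Request:
{"op": "servo_tool", "data": {
  "plan": [
    {"dx": 0,"dy": 0,"dz": -0.15,"wx": 0,"wy": 0,"wz": 0,"hand": 0},
    {"dx": 0,"dy": 0,"dz": -0.15,"wx": 0,"wy": 0,"wz": 0,"hand": 0},
    {"dx": 0,"dy": 0,"dz": -0.12,"wx": 0,"wy": 0,"wz": 0,"hand": 0},
    {"dx": 0,"dy": 0,"dz": -0.1,"wx": 0,"wy": 0,"wz": 0,"hand": 0},
    {"dx": 0,"dy": 0,"dz": -0.1,"wx": 0,"wy": 0,"wz": 0,"hand": 0}
  ]
}}

```text
clock: 19.4
eef_pos: [600.1, 62.9, 273.5]
tcp_rot: [-3.141, 0.063, -0.001]
contact_force: [-2.1, -0.6, 5.5]
opening: -0.1
finger_force: 2.8
```

Request:
{"op": "servo_tool", "data": {
  "plan": [
    {"dx": 0,"dy": 0,"dz": -0.06,"wx": 0,"wy": 0,"wz": 0,"hand": 0},
    {"dx": 0,"dy": 0,"dz": -0.06,"wx": 0,"wy": 0,"wz": 0,"hand": 0},
    {"dx": 0,"dy": 0,"dz": -0.04,"wx": 0,"wy": 0,"wz": 0,"hand": 0}
  ]
}}

```text
clock: 19.77
eef_pos: [600.1, 62.8, 270.4]
tcp_rot: [-3.14, 0.063, -0.001]
contact_force: [-5.1, -0.1, 12.6]
opening: 0.2
finger_force: 6.3
```

Request:
{"op": "servo_tool", "data": {
  "plan": [
    {"dx": 0,"dy": 0,"dz": -0.05,"wx": 0,"wy": 0,"wz": 0,"hand": 0},
    {"dx": 0,"dy": 0,"dz": 0,"wx": 0,"wy": 0,"wz": 0,"hand": 0}
  ]
}}

```text
clock: 20.02
eef_pos: [600.1, 62.8, 270.3]
tcp_rot: [-3.14, 0.063, -0.002]
contact_force: [-6.4, -0.7, 14.0]
opening: -0.3
finger_force: 7.3
```

The TCP stopped at 270.3 mm while the force rose to 14 N, and 198+73 = 271 mm, so the lift is at its bottom. I'll retract and check.

Request:
{"op": "servo_tool", "data": {
  "plan": [
    {"dx": 0,"dy": 0,"dz": 0.3,"wx": 0,"wy": 0,"wz": 0,"hand": 0},
    {"dx": 0,"dy": 0,"dz": 0.7,"wx": 0,"wy": 0,"wz": 0,"hand": 0},
    {"dx": 0,"dy": 0,"dz": 1,"wx": 0,"wy": 0,"wz": 0,"hand": 0},
    {"dx": 0,"dy": 0,"dz": 1,"wx": 0,"wy": 0,"wz": 0,"hand": 0},
    {"dx": 0,"dy": 0,"dz": 1,"wx": 0,"wy": 0,"wz": 0,"hand": 0},
    {"dx": 0,"dy": 0,"dz": 0.5,"wx": 0,"wy": 0,"wz": 0,"hand": 0},
    {"dx": 0,"dy": 0,"dz": 0,"wx": 0,"wy": 0,"wz": 0,"hand": 0},
    {"dx": 0,"dy": 0,"dz": 0,"wx": 0,"wy": 0,"wz": 0,"hand": 0}
  ]
}}

```text
clock: 21.02
eef_pos: [599.7, 63.0, 378.6]
tcp_rot: [3.14, -0.063, -0.003]
contact_force: [-0.8, -0.8, 0.3]
opening: -0.2
finger_force: 0.0
```

```bash
python3 - <<'E'
from h import *
s=observe();print(s["clock"],s["eef_pos"].round(1),s["contact_force"].round(1))
f=grab_frame("wrist");c=grab_frame("scene")
o=np.zeros((600,800,3),np.uint8);o[:360,:480]=cv2.resize(f["img"],(480,360));o[:480,480:]=cv2.resize(c["img"][170:330,265:372],(320,480),interpolation=2);cv2.imwrite("pics/c7.png",o)
p=(601,64,198);print(np.round(np.array(proj(f,p))*.75),np.round((np.array(proj(c,p))-[265,170])*3+[480,0]))
E
```

```text
21.025 [599.7  63.  378.6] [-0.8 -0.8  0.3]
[242. 174.] [587. 136.]
```

View pics/c7.png

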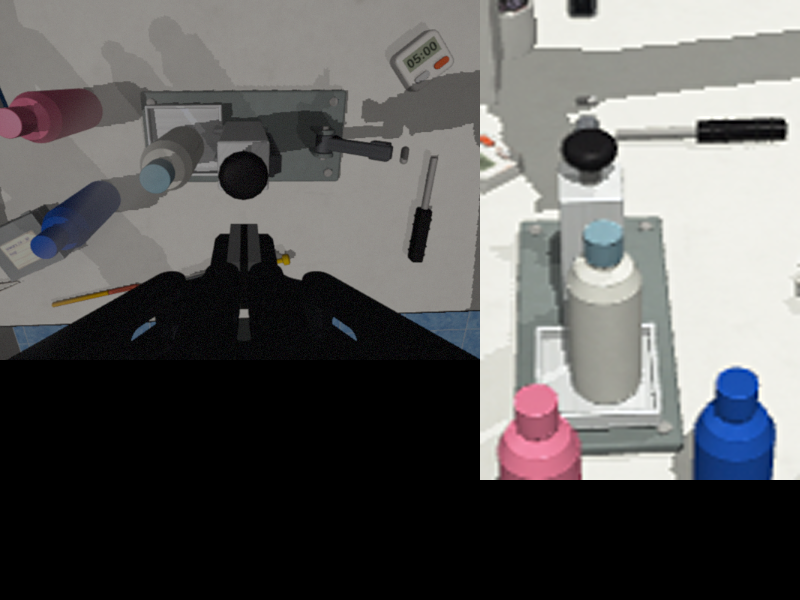

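The platform is at the bottom: the knob is at (243,175) in the wrist view, against (242,174) predicted for 198 mm. The bottle is upright, the pawl lies back, the rod is on the worktop and the bystanders have not moved.

```bash
python3 -c "
from plant import *
print(close_job())"
```

```text
the job is handed in; nothing more can be done
None
```

The job is handed in at about 21 s: the pawl was flicked back off the rack with the rod, the lift was pressed fully down with the bottle still standing on it, and the rod is back on the worktop with nothing else seen to have moved.

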